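# Put a raw cup away in the sealed damp box

### The arm

A 7-joint arm with a two-finger parallel gripper is mounted at the origin on the work surface. World frame = base frame: x ahead of the robot, y to its left, z up, the work surface at z = 0. Lengths are in mm, angles in rad, forces in N, time in s.
With the tool pointing down it reaches from about 400 to 875 mm from the base axis. Payload 4.4 kg.
Tool frame: the origin (TCP) lies between the finger pads; the fingertips stand 17 mm ahead of it and the grasp point (between the pads) lies 2 mm behind it; z points along the fingers, y is the line along which they close (so a half turn about z gives the same grasp; the last joint's range is limited). The gripper opens to 85 mm and grips with 20 to 120 N. Pads are 22 mm wide; open, the fingers measure 114 mm over their backs; the gripper's body (76 mm by 85 mm) begins 54 mm behind the grasp point. The pads swing forward as they close: fully open they stand 13 mm farther back than shut.
Start: joints at [-0.066, 0.628, 0.038, 1.517, -0.027, 0.996, -0.02], TCP at [650.014, 0.027, 248.313] pointing down, gripper open.
Joint ranges: [-3.06, 3.06], [-0.37, 2.12], [-1.25, 1.32], [0.18, 2.47], [-1.1, 4.24], [0.23, 1.98], [-2.94, 2.94]. Speed limits (rad/s): [2.57, 2.57, 3.14, 3.14, 3.14, 3.14, 3.14].

### API

Orientations are given as [roll, pitch, yaw] about the fixed x, y, z axes, in that order (R = Rz(yaw) Ry(pitch) Rx(roll)).
In Python, from cell import sensors, get_image, ctrl gives the robot as it stands.
- The arm moves only by the tool send_rows, never from a script. Its argument "series" is a list of rows, each a list of 3 entries, a list of its own where there are three numbers: the finger opening in mm, from 0 to 85.4, then the shift along the world's x, y, z in units of 60 mm (1.0 is 60 mm), then the turn, a rotation vector about the world's x, y, z in units of 5 degrees (1.0 is 5 degrees). A call has 1 to 8 rows; each row shifts and turns the commanded pose from where the row before left it; what a row does not reach is not made up. A row lasts 1/8 s, in which the tool goes at most 62.5 mm and 10.7 degrees, less where a joint would pass 70% of its speed; a pose out of reach is approached as far as the arm can. A call is refused whole if a number of a shift passes 1 or a number of a turn 1, either way. A call with a gripper value outside its range is refused whole. The fingers move at their own pace and stop on an object; the grip force is fixed at half the most. Time passes only in rows, so rows that do not move let the fingers close. It gives the time, the measured TCP pose, the force, the opening and the grip force at its end, in the units of the state.
- sensors.read_state(): the state, without advancing time (a new reading comes with each control period).
- get_image(name): name is "scene" or "side" or "wrist"; returns a dict with "img" (420x560x3 uint8, red, green, blue), "depth" (420x560 float32, mm along the optical axis (not along the pixel's ray), 0 where there is no reading), "vfov" (degrees; the focal length in pixels is half the picture's height over the tangent of half this angle, whatever the lens; pixels are square), "cx", "cy" (the principal point, pixels), "world_to_cam" (4x4, takes a point from world to camera coordinates). Camera axes: x right, y down, z forward; pixel columns grow to the right and rows downward; lengths in mm; the calibration is good to about 2 mm. A picture is of the moment at which its call begins.
- ctrl.finish_job(): hands the job in; it is judged then, once.
The state is a dict: "clock": time; "qpos": joint angles; "qd": joint speeds; "tau": joint torques, N m; "eef_pos": TCP position; "tool_rot": TCP orientation; "force": force on the tool from outside, world axes, zero at the start; "torque": the same for the moment, N m; "width": finger opening in mm; "gripper_force": force on a finger pad.
Only numpy, scipy, OpenCV 4.12 (cv2) and the standard library are available. Lean on these libraries where they do the work, as an engineer would, in place of code of your own. Each camera call takes 0.05 s, during which the arm holds its last target. There are 200 camera calls.

### The job

The blue damp box has a snug lid without a handle: take the trimming knife from its wooden rest, push the blade into the yellow-edged notch under the lid's front edge, pry the lid up with it and swing the lid wide open, until it stands about upright. Then lay the knife back flat across both bars of its rest, set the unfired cream cup upright inside the box (lower it, do not drop or tip it), and finally press the lid fully shut. Leave the blue cup and everything else where it is.

Things in the scene. Friction and masses are not known exactly. Their poses are not given: they have to be found in the camera images.
- damp_box: Fixed blue plastic box with a hinged white lid, 166 mm (its x) by 210 mm (its y), rim at z 95 mm, walls and floor 6 mm thick. Origin: centre of its underside. Its -x wall is the front with the pry notch; the lid's hinge runs along y on its +x rim. Inside 154 x 198 mm, inner floor at z 6 mm.
- notch (a point): Centre of the pry notch, on the outer face of the box's front wall: an opening 80 mm wide (along box y) and 12 mm high, from z 83 mm up to the lid's underside at z 95 mm, through the 6 mm wall, edged below and at both sides in yellow. It opens towards box -x; axes as the box.
- lid_hinge (a point): Hinge line of the lid, at its middle: box x +83 mm, z 95 mm; the hinge axis is box y. Axes as the box.
- lid_lip (a point): Middle of the lower front edge of the lid (moves with the lid), 166 mm from the hinge. The lid is a flat white panel (a blank paper sticker near one front corner) 166 x 210 mm, 8 mm thick, 0.18 kg, flush with the box walls when shut, no handle.
- lid (a joint): Lid angle: 0 shut, grows as it opens upward, 1.57 upright, stop at 1.75. The stiff hinge keeps the lid where it is left (about 0.4 N m to lift, i.e. about 3 N at the front edge).
- knife: Trimming knife 200 mm long, 0.12 kg, lying along its x: dark wooden handle from x -90 to +20 mm, 18 mm wide, 20 mm high (z 0 to 20); steel blade from x +20 to +110 mm, 24 mm wide, 3 mm thick, at z 0 to 3 mm (flush with the handle's underside). Origin: on the underside, at the balance point, between the bars of the rest.
- knife_tip (a point): Middle of the blade's end, knife x +110 mm, mid-thickness; axes as the knife.
- rest: Fixed wooden knife rest: base board 150 (x) x 90 (y) x 8 mm with two cross bars along y at x -50 and +50 mm, 14 mm wide, tops at z 34 mm, with 8 mm raised ends (74 mm apart inside). Origin: centre of its underside. The knife lies across both bars along the rest's x, its origin over the rest's, so that its underside is at z 34 mm.
- raw_cup: Unfired cream-coloured cup without handle, outside diameter 60 mm (50 at the foot, straight from z 12 mm up), 65 mm high, wall 4 mm, about 0.14 kg, upright. Origin: centre of its underside. It and the blue cup may stand in each other's place.
- blue_cup: Blue glazed cup of the same shape; bystander. Origin: centre of its underside.
- rib: Flat wooden potter's rib 110 x 50 x 8 mm lying on the table; bystander. Origin: centre of its underside.
- bowl: Pinkish bowl, rim radius 55 mm, 50 mm high; bystander. Origin: centre of its underside.
- jar: Terracotta-coloured jar, radius 34 mm, 100 mm high; bystander. Origin: centre of its underside.
- oxide: Green glass jar with white cap, radius 30 mm, 110 mm high, beside the box; bystander. Origin: centre of its underside.
- sponge_brush: Brush 170 mm long lying on the table beyond; bystander.

How it is judged:
By the outcome, as a careful person would: the job done as asked, in the order asked, and still so for the second after the job is handed in, with the robot touching nothing.
It also fails if it takes over 67 s, if anything falls off the work surface, if the arm or the gripper's body presses on something with over 40 N, if the wrist force passes 120 N, or if a joint passes its speed limit or range.

## Working session

There is one attempt and no reset: what is moved stays moved. The work goes in short steps, Python scripts to look and compute and a tool call to move; the robot and the scene stay as the last step left them, time stands still between calls to the robot, and variables do not carry over. Pictures are saved under pics/ and viewed, at most 10 in all, crops included, and the job is handed in when it is done.

Besides the shell and the picture viewer there is one more tool, called after "Emit:" in YAML: its name, and indented under it one key for each argument. send_rows: Moves the arm, as the interface text tells. Its arguments: {"type":"object","properties":{"series":{"type":"array"}},"required":["series"]}

```bash
ls; mkdir -p pics; cat > h.py <<'E'
import numpy as np, cv2
from cell import sensors, get_image, ctrl
def snap(n): 
    d=get_image(n); d['img']=np.asarray(d['img']); np.savez(''+n+'.npz',**d); return d
def load(n): 
    d=np.load(''+n+'.npz'); return {k:d[k] for k in d}
def f(d): return 210/np.tan(np.radians(float(d['vfov']))/2)
def ray(d,u,v):
    W=np.linalg.inv(d['world_to_cam']); r=W[:3,:3]@np.array([(u-d['cx'])/f(d),(v-d['cy'])/f(d),1]); return W[:3,3],r
def plane(d,u,v,z):
    o,r=ray(d,u,v); return o+r*(z-o[2])/r[2]
def pts(d):
    v,u=np.mgrid[:420,:560]; Z=d['depth']; P=np.stack([(u-d['cx'])/f(d)*Z,(v-d['cy'])/f(d)*Z,Z,np.ones_like(Z)],-1)
    return (P@np.linalg.inv(d['world_to_cam']).T)[...,:3]
def proj(d,p):
    c=d['world_to_cam']@np.append(p,1); return f(d)*c[0]/c[2]+d['cx'],f(d)*c[1]/c[2]+d['cy']
E
python3 - <<'E'
from h import *
print(sensors.read_state())
a=[snap(n) for n in('scene','side','wrist')]
for d in a: print(d['vfov'],d['cx'],d['cy'],np.linalg.inv(d['world_to_cam']).round(2).tolist())
for n,d in zip(('scene','side','wrist'),a): cv2.imwrite(f'pics/{n}0.png',cv2.resize(d['img'][...,::-1],(800,600)))
E
```

```text
pics
{'clock': 0.0, 'qpos': array([-0.06580596,  0.62932454,  0.03846377,  1.51838209, -0.02700229,
        0.9962899 , -0.01999011]), 'qd': array([-0.00138419,  0.00145055,  0.00225092,  0.00067802,  0.00060197,
        0.00072972, -0.00064258]), 'tau': array([-1.11932164e-03, -5.63405585e+01,  1.22606792e+00, -1.93450052e+01,
        1.09587883e-02,  1.05136272e-02, -8.84369996e-06]), 'eef_pos': array([6.49404317e+02, 2.10885960e-02, 2.47398939e+02]), 'tool_rot': array([-3.13970772e+00,  3.49251358e-05,  1.57079299e+00]), 'force': array([ 0.31364427, -0.43784885, -0.16372784]), 'torque': array([0.00095322, 0.01555207, 0.01853841]), 'gripper_force': 0.0, 'width': 85.30003883869804}
45.047927986052954 277.14906140290816 210.50866882253106 [[0.65, 0.62, -0.44, 1216.4], [0.76, -0.53, 0.39, -484.96], [0.01, -0.59, -0.81, 1169.4], [0.0, 0.0, 0.0, 1.0]]
42.21587638274676 289.56125799449495 212.18372099291255 [[0.92, -0.29, 0.27, 148.43], [-0.4, -0.66, 0.64, -1060.56], [-0.0, -0.7, -0.72, 1325.8], [0.0, 0.0, 0.0, 1.0]]
65.84582037497442 274.2141732364715 204.33797043951617 [[1.0, 0.0, -0.0, 650.1], [-0.0, -0.94, -0.33, 84.29], [-0.0, 0.33, -0.94, 372.84], [0.0, 0.0, 0.0, 1.0]]
```

View pics/scene0.png

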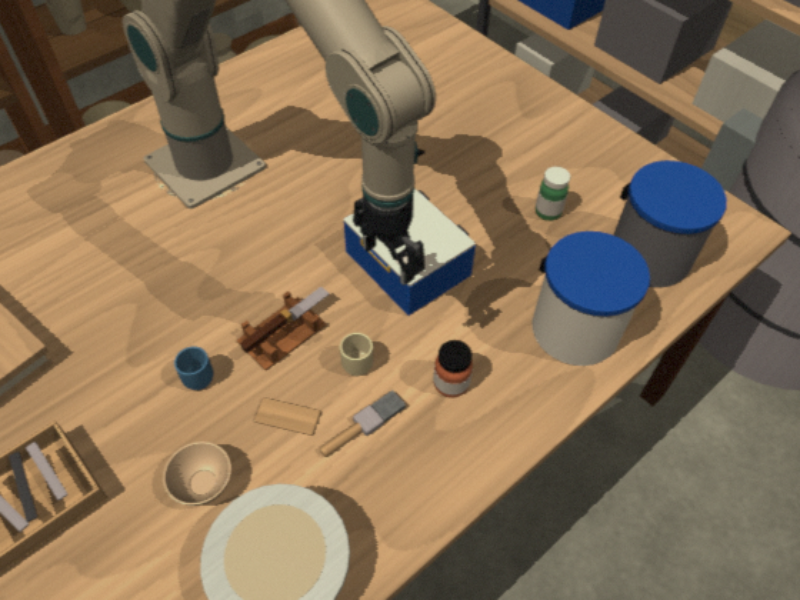

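View pics/side0.png

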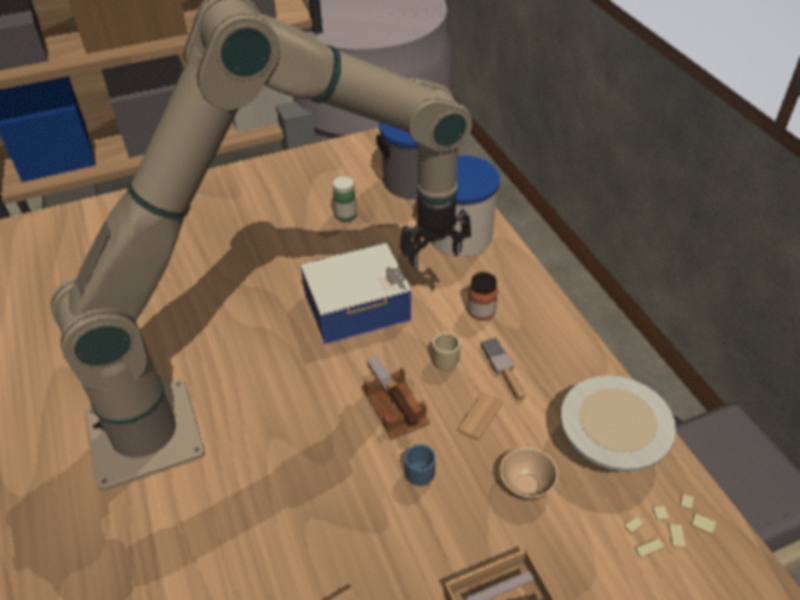

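Scene view (800x600): box lid centred about (420,235), partly under the gripper; knife on the rest at (285,325), blade towards the box; cream cup (356,353), blue cup (194,368). Side view: lid (355,280), yellow notch at (368,305) on the wall facing the camera; knife (395,395), cream cup (446,350), green jar standing behind the box.

```bash
python3 - <<'E'
from h import *
S={n:load(n) for n in('scene','side')}
for n,d in S.items():
    P=pts(d); hsv=cv2.cvtColor(d['img'],cv2.COLOR_RGB2HSV).astype(int); H,Sa,V=[hsv[...,i] for i in range(3)]
    ok=d['depth']>0
    def rep(name,m,k=3):
        m=m&ok; nn,l,st,c=cv2.connectedComponentsWithStats(m.astype(np.uint8))
        for i in sorted(range(1,nn),key=lambda i:-st[i,4])[:k]:
            if st[i,4]<25: continue
            q=P[l==i]; r=cv2.minAreaRect(q[:,:2].astype(np.float32))
            print(n,name,st[i,4],'px',c[i].round(),'med',np.median(q,0).round(1),'rect',np.round(r[0],1),np.round(r[1],1),round(r[2],1),'z',np.percentile(q[:,2],[5,50,95]).round(1))
    ws=(P[...,0]>350)&(P[...,0]<1000)&(P[...,1]>-450)&(P[...,1]<250)
    Z=P[...,2]
    rep('lid',ws&(Z>97)&(Z<110)&(Sa<70)&(V>110),2)
    rep('bluebox',ws&(H>105)&(H<130)&(Sa>120)&(Z<100)&(Z>5),2)
    rep('yellow',ws&(H>18)&(H<35)&(Sa>110)&(Z>75)&(Z<100),2)
    rep('cups',ws&(Z>58)&(Z<75),6)
    rep('knife/rest',ws&(Z>28)&(Z<58),8)
    rep('tall',ws&(Z>75)&(Z<125)&~((Sa<70)&(V>110)),6)
E
```

```text
scene lid 1342 px [305. 164.] med [572.4 197.2 103.1] rect [571.2 203.6] [127.6 246.7] 48.6 z [ 99.5 103.1 106.7]
scene lid 176 px [271. 179.] med [543.3  84.3 103. ] rect [546.3  83.4] [24.2 99.2] 78.2 z [ 98.9 103.  106.7]
scene bluebox 1484 px [287. 193.] med [624.5  83.6  47.9] rect [562.6 106.8] [262.4 131.2] 35.6 z [10.1 47.9 87.3]
scene cups 321 px [287. 189.] med [623.3  82.7  67.3] rect [562.3 108.6] [266.8 133.9] 36.4 z [59.  67.3 74.2]
scene cups 186 px [393. 235.] med [877.  223.5  65.9] rect [858.5 230.6] [ 37.4 135.3] 89.6 z [58.9 65.9 74. ]
scene cups 156 px [134. 253.] med [ 483.3 -315.1   63.3] rect [ 479.3 -314.4] [58.  59.7] 88.9 z [58.5 63.3 68. ]
scene cups 140 px [249. 243.] med [645.6 -73.8  63.9] rect [645.2 -73.1] [56.9 62.1] 49.8 z [59.1 63.9 68.1]
scene cups 134 px [316. 262.] med [806.2  11.1  68.6] rect [796.2  20.3] [66.7 35.9] 27.8 z [60.3 68.6 74.5]
scene knife/rest 853 px [198. 224.] med [ 502.  -133.2   39.3] rect [ 496.6 -126. ] [ 93.9 200.8] 3.2 z [31.1 39.3 55.9]
scene knife/rest 574 px [286. 193.] med [621.4  82.4  43.3] rect [561.1 108.7] [268.3
[... 2629 characters left out ...]
.6 z [29.6 43.8 56.3]
side knife/rest 124 px [334. 168.] med [865.9 219.9  44.4] rect [875.  224.9] [101.2  27.9] 9.8 z [29.8 44.4 56.5]
side knife/rest 123 px [312. 250.] med [632.7 -96.7  44.2] rect [638.1 -90.8] [31.3 57. ] 69.5 z [29.9 44.2 56.8]
side knife/rest 101 px [313. 239.] med [658.6 -51.1  44.2] rect [653.6 -60.7] [31.8 51. ] 53.5 z [30.1 44.2 56.3]
side tall 1561 px [431. 292.] med [ 859.  -395.6   83.9] rect [ 860.2 -387.5] [143.  124.9] 0.1 z [79.6 83.9 88.1]
side tall 285 px [252. 214.] med [504.6  79.1  83.5] rect [497.7  91.3] [101.1 236.4] 60.2 z [75.8 83.5 95.4]
side tall 268 px [338. 199.] med [782.5  26.7  97.3] rect [785.8  32.3] [64.6 57.3] 39.0 z [ 77.   97.3 103.1]
```

View pics/wrist0.png

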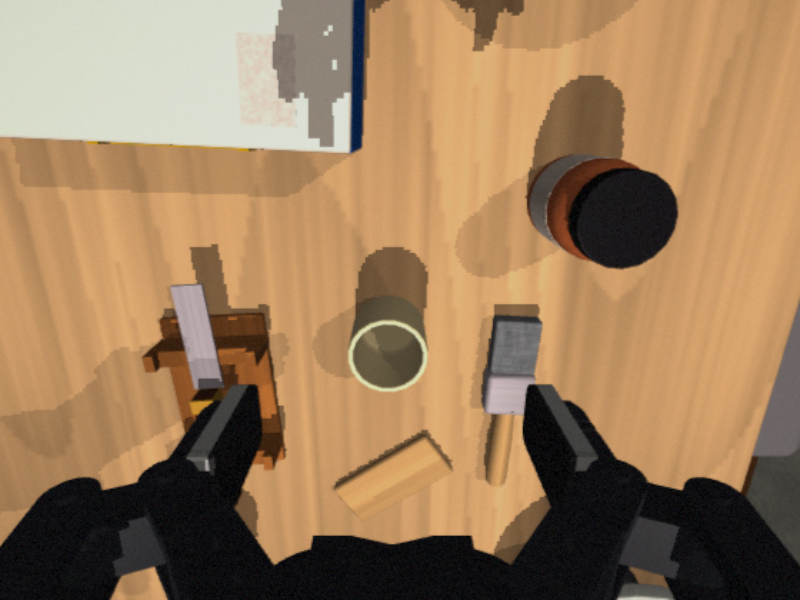

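Wrist view: blade tip at about (188,285), blade root (205,385), box front edge along (0,137)-(350,152), cream cup rim at (388,355), orange jar right of the box. Now the fine measures of knife, box and the cup.

```bash
python3 - <<'E'
from h import *
for n in('scene','side','wrist'):
    d=load(n); P=pts(d); hsv=cv2.cvtColor(d['img'],cv2.COLOR_RGB2HSV).astype(int); H,Sa,V=[hsv[...,i] for i in range(3)]
    ok=d['depth']>0; X,Y,Z=P[...,0],P[...,1],P[...,2]
    def fit(name,m):
        m=(m&ok).astype(np.uint8); nn,l,st,c=cv2.connectedComponentsWithStats(m)
        if nn<2: print(n,name,'none');return
        i=1+np.argmax(st[1:,4]); q=P[l==i]; 
        r=cv2.minAreaRect(q[:,:2].astype(np.float32)); vx,vy,_,_=cv2.fitLine(q[:,:2].astype(np.float32),cv2.DIST_L2,0,.01,.01).ravel()
        print(n,name,len(q),'mean',q.mean(0).round(1),'rect',np.round(r[0],1),np.round(r[1],1),round(r[2],1),'line',round(np.degrees(np.arctan2(vy,vx)),1),'z',np.percentile(q[:,2],[5,50,95]).round(1))
    near=(X>430)&(X<570)&(Y>-260)&(Y<10)
    fit('blade',near&(Sa<60)&(V>100)&(Z>25)&(Z<50))
    fit('handle',near&(Z>48)&(Z<60))
    fit('restwood',near&(Z>29)&(Z<46)&(Sa>90))
    fit('rest base',near&(Z>4)&(Z<12)&(Sa>140))
    fit('lid',(X>380)&(X<700)&(Y>50)&(Y<300)&(Z>97)&(Z<110)&(Sa<110)&(V>90))
    fit('front',(X>380)&(X<680)&(Y>50)&(Y<95)&(H>105)&(H<130)&(Sa>120)&(Z<80)&(Z>10))
    fit('notch',(X>380)&(X<680)&(Y>50)&(Y<100)&(H>15)&(H<35)&(Sa>110)&(Z>70)&(Z<105))
    fit('cup',(abs(X-645)<50)&(abs(Y+73)<50)&(Z>60)&(Z<70))
    fit('cream',(abs(X-645)<50)&(abs(Y+73)<50)&(Z>10)&(Z<70))
    fit('oxidecap',(X>500)&(X<900)&(Y>180)&(Y<500)&(Z>100)&(Z<118))
# ray check for lid corners
E
python3 - <<'E'
from h import *
d=load('wrist');
# ray casts: front edge line at lid top, blade tip corners, cup rim
k=.7
for nm,(u,v),z in (('edgeL',(20,138),103),('cornerR',(350,152),103),('tipL',(173,287),36),('tipR',(202,284),36),('rootL',(193,388),36),('rootR',(220,386),36),('cup',(388,355),65)):
    print(nm,plane(d,u*k,v*k,z).round(1))
E
```

```text
scene blade 206 mean [493.7 -67.8  37.1] rect [492.6 -67.6] [27.9 81.5] 3.2 line -85.9 z [33.2 37.  40.8]
scene handle 267 mean [ 502.8 -170.8   53.5] rect [ 502.4 -171.2] [ 25.4 110. ] 4.7 line -86.2 z [49.1 53.7 57.6]
scene restwood 150 mean [ 518.5 -181.5   38. ] rect [ 525.2 -172.4] [109.2  46.6] 87.1 line -79.5 z [30.3 38.8 44.9]
scene rest base 539 mean [ 518.3 -149.1    7.9] rect [ 517.9 -152.9] [ 54.4 120.2] 3.4 line -86.4 z [ 4.8  8.  11.1]
scene lid 1398 mean [566.2 193.3 103. ] rect [573.1 202. ] [128.2 249.6] 47.5 line -31.6 z [ 99.2 103.  106.7]
scene front 708 mean [538.   78.9  43.7] rect [523.6  78.8] [210.6  23. ] 2.5 line -1.1 z [13.6 44.  74.4]
scene notch 18 mean [544.3  76.4  81.8] rect [537.   76.7] [ 4.8 55.5] 87.0 line -2.7 z [76.4 81.8 87.7]
scene cup 127 mean [647.  -74.   64.1] rect [646.3 -73.6] [57.4 59.7] 55.4 line -40.1 z [60.4 64.4 68.2]
scene cream 529 mean [646.8 -73.7  42.5] rect [646.  -73.6] [58.9 62. ] 71.5 line -36.7 z [13.6 43.3 66.1]
scene oxidecap 702 mean [567.1 210.7 103.5] rect [566.4 213.5] [132.8  66.4] 0.6 line -1.8 z [100.4 103.3 106.8
[... 1566 characters left out ...]
] rect [531.1 114.2] [ 74.5 193.7] 87.5 line -0.1 z [101.6 102.8 104. ]
wrist front 118 mean [626.8  84.7  50.8] rect [626.8  84.5] [20.9  0.3] 87.6 line 87.4 z [21.3 51.3 75.6]
wrist notch 92 mean [500.2  77.4  88.4] rect [507.6  77.3] [ 1.7 64.1] 87.6 line -2.2 z [ 81.5  83.6 101.2]
wrist cup 719 mean [646.4 -72.3  64.1] rect [646.6 -72.6] [58.4 58.8] 2.7 line 88.0 z [60.7 64.5 65.8]
wrist cream 2455 mean [646.5 -73.8  44.7] rect [646.8 -72.3] [58.9 59.1] 3.3 line 88.6 z [14.  47.3 65.3]
wrist oxidecap none
edgeL [443.9  80.8 103. ]
cornerR [626.3  73.3 103. ]
tipL [481.6 -28.7  36. ]
tipR [504.2 -26.2  36. ]
rootL [ 484.5 -117.1   36. ]
rootR [ 507.2 -115.1   36. ]
cup [646.7 -71.8  65. ]
```

Emit:
send_rows:
  series:
    - [60,[-0.635,-0.54,-0.45],[0,0,0.2]]
    - [60,[-0.635,-0.54,-0.45],[0,0,0.2]]
    - [60,[-0.635,-0.54,-0.45],[0,0,0.2]]
    - [60,[-0.635,-0.54,-0.45],[0,0,0.14]]
    - [60,[0,0,0],[0,0,0]]
    - [60,[0,0,0],[0,0,0]]

```text
clock: 0.9
eef_pos: [498.3, -129.4, 140.4]
tool_rot: [3.141, -0.0, 1.635]
force: [0.8, -0.4, 0.3]
width: 59.7
gripper_force: 0.0
```

```bash
python3 - <<'E'
from h import *
s=sensors.read_state(); print(s['clock'],s['eef_pos'].round(1),s['tool_rot'].round(3),s['qpos'].round(2),s['width'])
d=snap('wrist'); P=pts(d); hsv=cv2.cvtColor(d['img'],cv2.COLOR_RGB2HSV).astype(int); Sa,V=hsv[...,1],hsv[...,2]
X,Y,Z=P[...,0],P[...,1],P[...,2]
for nm,m in (('blade',(Sa<60)&(V>100)&(Z>30)&(Z<42)),('handle',(Z>48)&(Z<58)),('rest base',(Z>4)&(Z<12)&(Sa>140)),('bars',(Z>28)&(Z<46)&(Sa>100))):
    m=m&(abs(X-498)<70)&(Y<0)&(Y>-260); q=P[m]
    if len(q)<20: print(nm,len(q)); continue
    r=cv2.minAreaRect(q[:,:2].astype(np.float32)); print(nm,len(q),q.mean(0).round(1),np.round(r[0],1),np.round(r[1],1),round(r[2],1),np.percentile(q[:,2],[5,50,95]).round(1))
cv2.imwrite('pics/wrist1.png',d['img'][...,::-1])
E
```

```text
0.9 [ 498.3 -129.4  140.4] [ 3.141 -0.     1.635] [ 0.2   0.6   0.    1.99 -0.    0.55  0.27] 59.66077731308361
blade 4529 [494.6 -68.6  36.8] [494.9 -71.6] [24.4 89.6] 4.3 [35.7 36.8 37.9]
handle 3138 [ 501.2 -165.1   53.6] [ 501.4 -170.6] [ 18.3 109.2] 3.9 [51.7 53.7 54.9]
rest base 8879 [ 497.2 -127.6    7.8] [ 498.2 -139.5] [ 90.  149.8] 3.0 [6.7 7.8 9. ]
bars 3844 [ 497.5 -134.7   35.6] [ 498.1 -139.7] [ 90.2 114.7] 2.9 [30.5 34.1 42.4]
```

View pics/wrist1.png

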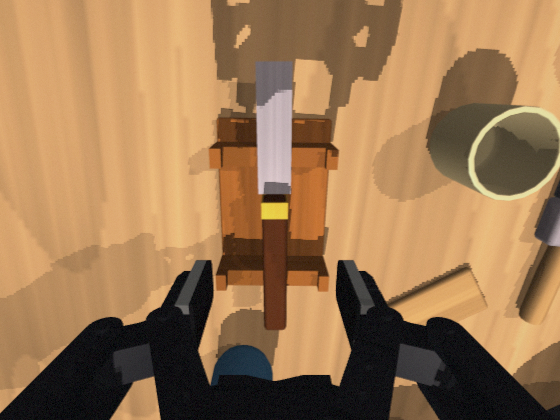

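Wrist view: knife lies straight between the fingers, handle from (273,200) to (275,328), blade up to (274,62); the fingers straddle the handle between the bars. Descend and grip.

Emit:
send_rows:
  series:
    - [60,[0.01,0,-0.6],[0,0,0]]
    - [60,[0,-0.02,-0.7],[0,0,0]]
    - [60,[0,0,-0.34],[0,0,0]]
    - [60,[0,0,0],[0,0,0]]
    - [0,[0,0,0],[0,0,0]]
    - [0,[0,0,0],[0,0,0]]
    - [0,[0,0,0],[0,0,0]]
    - [0,[0,0,0],[0,0,0]]

```text
clock: 1.95
eef_pos: [499.2, -130.8, 43.2]
tool_rot: [3.139, 0.0, 1.636]
force: [-1.3, 0.4, 6.8]
width: 17.2
gripper_force: 59.0
```

Emit:
send_rows:
  series:
    - [0,[0,0,0.6],[0,0,0]]
    - [0,[0.1,0.4,0.29],[0,0,-0.4]]
    - [0,[0.1,0.4,0],[0,0,-0.4]]
    - [0,[0.075,0.43,0],[0,0,-0.42]]
    - [0,[0,0,0],[0,0,0]]
    - [0,[0,0,0],[0,0,0]]

```text
clock: 2.7
eef_pos: [514.5, -57.7, 95.5]
tool_rot: [3.142, 0.001, 1.529]
force: [0.4, 0.0, -1.6]
width: 17.0
gripper_force: 58.9
```

```bash
python3 - <<'E'
from h import *
s=sensors.read_state(); print(s['eef_pos'].round(1),s['tool_rot'].round(3),s['force'].round(1))
for n in ('wrist','side','scene'):
    d=snap(n); P=pts(d); hsv=cv2.cvtColor(d['img'],cv2.COLOR_RGB2HSV).astype(int); H,Sa,V=[hsv[...,i] for i in range(3)]
    X,Y,Z=P[...,0],P[...,1],P[...,2]; ok=d['depth']>0
    def fit(nm,m):
        q=P[m&ok]
        if len(q)<8: print(n,nm,len(q)); return
        r=cv2.minAreaRect(q[:,:2].astype(np.float32)); A=np.c_[q[:,:2]-q[:,:2].mean(0),np.ones(len(q))]; g=np.linalg.lstsq(A,q[:,2],rcond=None)[0]
        print(n,nm,len(q),q.mean(0).round(1),'rect',np.round(r[0],1),np.round(r[1],1),round(r[2],1),'ymax',np.percentile(q[:,1],99).round(1),'z',np.percentile(q[:,2],[5,50,95]).round(1),'slope y',g[1].round(3))
    fit('blade',(Sa<60)&(V>90)&(abs(X-518)<25)&(Y>-45)&(Y<60)&(Z>75)&(Z<110))
    fit('yellow',(H>15)&(H<35)&(Sa>110)&(Z>70)&(Z<100)&(Y>60)&(Y<95)&(X>440)&(X<620))
    fit('lid',(X>380)&(X<700)&(Y>60)&(Y<300)&(Z>97)&(Z<110)&(Sa<110)&(V>90))
    cv2.imwrite(f'pics/{n}2.png',cv2.resize(d['img'][...,::-1],(800,600)))
a=cv2.imread('pics/side2.png')[240:390,270:520]; cv2.imwrite('pics/side2c.png',cv2.resize(a,(800,480),interpolation=cv2.INTER_CUBIC))
E
```

```text
[514.5 -57.7  95.5] [3.142e+00 1.000e-03 1.529e+00] [ 0.4  0.  -1.6]
wrist blade 12949 [517.5   6.6  89.1] rect [517.4   1.6] [90.2 24.1] 87.7 ymax 45.8 z [88.  89.1 90.1] slope y -0.0
wrist yellow 0
wrist lid 0
side blade 0
side yellow 4
side lid 1367 [484.3 162.2 102.1] rect [522.3 162.2] [177.5 210.3] 88.3 ymax 244.5 z [ 97.9 101.9 106.4] slope y -0.001
scene blade 76 [515.   16.8  89.2] rect [514.4  11.9] [55.3 25.1] 81.0 ymax 39.2 z [85.8 89.2 92.9] slope y -0.028
scene yellow 28 [530.3  76.4  83.6] rect [520.5  76.8] [ 6.  89.6] 89.3 ymax 79.5 z [78.2 82.2 92.9] slope y -1.84
scene lid 3401 [528.9 157.6 103.1] rect [524.5 163.7] [176.2 213.8] 87.4 ymax 243.2 z [ 99.3 103.1 106.9] slope y -0.001
```

View pics/side2c.png

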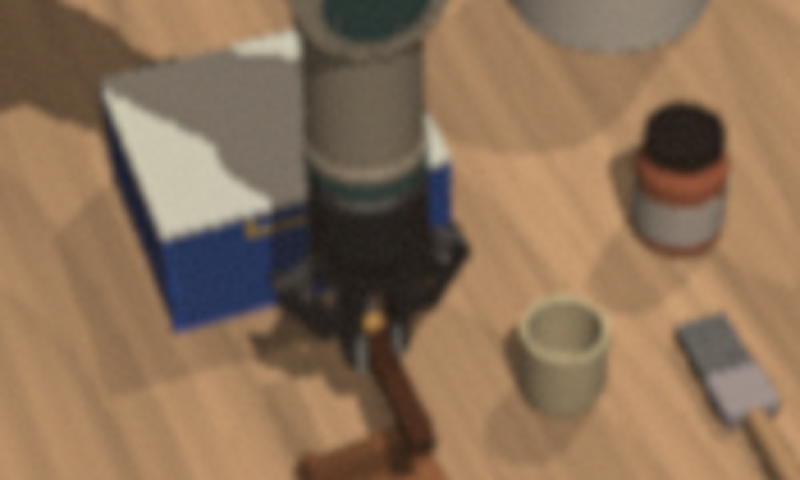

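The crop shows the gripper holding the knife level before the box's front, yellow notch edge left of it around (250,230); cup and jars undisturbed. Blade top measures 89 mm, inside the 83–95 mm opening, so insert.

Emit:
send_rows:
  series:
    - [0,[0.01,0.235,0.015],[0,0,0]]
    - [0,[0.01,0.235,0],[0,0,0]]
    - [0,[0.01,0.235,0],[0,0,0]]
    - [0,[0.01,0.235,0],[0,0,0]]
    - [0,[0,0,0],[0,0,0]]
    - [0,[0,0,0],[0,0,0]]

```text
clock: 3.6
eef_pos: [517.1, -0.9, 96.2]
tool_rot: [3.142, 0.001, 1.529]
force: [-0.0, -0.6, -1.2]
width: 17.1
gripper_force: 58.9
```

Emit:
send_rows:
  series:
    - [0,[0,0,0.085],[0,0,0]]
    - [0,[0,0.013,0.12],[0,0,0]]
    - [0,[0,0,0.12],[0,0,0]]
    - [0,[0,0.039,0.24],[0,0,0]]
    - [0,[0,0,0],[0,0,0]]

```text
clock: 4.22
eef_pos: [517.8, 2.9, 131.5]
tool_rot: [3.139, -0.001, 1.529]
force: [0.5, -0.9, -1.5]
width: 17.0
gripper_force: 59.0
```

```bash
cat > lk.py <<'E'
from h import *
def fit(n,nm,P,m):
    q=P[m]
    if len(q)<8: print(n,nm,len(q)); return
    r=cv2.minAreaRect(q[:,:2].astype(np.float32)); A=np.c_[q[:,:2]-q[:,:2].mean(0),np.ones(len(q))]; g=np.linalg.lstsq(A,q[:,2],rcond=None)[0]
    print(n,nm,len(q),q.mean(0).round(1),'rect',np.round(r[0],1),np.round(r[1],1),round(r[2],1),'y',np.percentile(q[:,1],[1,99]).round(1),'z',np.percentile(q[:,2],[5,50,95]).round(1),'slope y',g[1].round(3))
def look(n):
    d=snap(n); P=pts(d); hsv=cv2.cvtColor(d['img'],cv2.COLOR_RGB2HSV).astype(int); return d,P,hsv[...,0],hsv[...,1],hsv[...,2],d['depth']>0
E
python3 - <<'E'
from lk import *
for n in ('side','scene','wrist'):
    d,P,H,Sa,V,ok=look(n); X,Y,Z=P[...,0],P[...,1],P[...,2]
    fit(n,'lid',P,ok&(X>400)&(X<640)&(Y>60)&(Y<260)&(Z>97)&(Z<180)&(Sa<110)&(V>90))
    if n=='wrist': fit(n,'blade',P,ok&(Sa<60)&(V>60)&(abs(X-520)<20)&(Y>0)&(Y<75)&(Z>85)&(Z<150))
E
```

```text
side lid 1045 [486.6 160.7 120.8] rect [523.7 164.8] [170.3 210.7] 87.5 y [ 81.6 245.7] z [102.9 121.4 137. ] slope y -0.222
scene lid 2893 [532.5 161.2 121.6] rect [524.3 158. ] [189.5 213. ] 87.6 y [ 79.6 244.9] z [104.9 122.1 137.7] slope y -0.218
wrist lid 62600 [524.   98.3 134.6] rect [523.5  88.1] [ 57.3 201.1] 87.7 y [ 64.4 118. ] z [130.7 135.  138.4] slope y -0.042
wrist blade 8067 [519.6  44.5 125.6] rect [518.5  42.4] [65.1 30.2] 89.9 y [13.  74.5] z [123.3 124.4 138.3] slope y -0.106
```

Emit:
send_rows:
  series:
    - [0,[0,0.063,0.238],[0,0,0]]
    - [0,[0,0.088,0.23],[0,0,0]]
    - [0,[0,0.112,0.219],[0,0,0]]
    - [0,[0.01,0.134,0.206],[0,0,0]]
    - [0,[0.01,0.155,0.191],[0,0,0]]
    - [0,[0.01,0.174,0.174],[0,0,0]]
    - [0,[0.01,0.191,0.155],[0,0,0]]
    - [0,[0,0,0],[0,0,0]]

```text
clock: 5.38
eef_pos: [520.5, 59.5, 215.9]
tool_rot: [3.139, -0.002, 1.531]
force: [-0.3, -0.7, -1.5]
width: 17.0
gripper_force: 59.1
```

Emit:
send_rows:
  series:
    - [0,[0.01,0.206,0.134],[0,0,0]]
    - [0,[0.01,0.219,0.112],[0,0,0]]
    - [0,[0.01,0.23,0.088],[0,0,0]]
    - [0,[0.01,0.238,0.063],[0,0,0]]
    - [0,[0.01,0.243,0.039],[0,0,0]]
    - [0,[0.01,0.246,0.013],[0,0,0]]
    - [0,[0.005,0.1,0],[0,0,0]]
    - [0,[0,0,0],[0,0,0]]

```text
clock: 6.38
eef_pos: [523.2, 147.5, 241.8]
tool_rot: [-3.141, -0.001, 1.53]
force: [-0.3, -0.4, -2.2]
width: 17.0
gripper_force: 59.1
```

```bash
python3 - <<'E'
from lk import *
for n in ('side','scene','wrist'):
    d,P,H,Sa,V,ok=look(n); X,Y,Z=P[...,0],P[...,1],P[...,2]
    m=ok&(X>400)&(X<640)&(Y>120)&(Y<300)&(Z>115)&(Z<270)&(Sa<110)&(V>70); fit(n,'lid',P,m)
    for z in (150,200,250):
        q=m&(abs(Z-z)<10); print(z,q.sum(),np.median(Y[q]).round(1) if q.any() else '')
    fit(n,'blade',P,ok&(Sa<60)&(V>60)&(abs(X-525)<18)&(Y>150)&(Y<225)&(Z>215)&(Z<260))
    cv2.imwrite(f'pics/{n}3.png',d['img'][...,::-1])
E
```

```text
side lid 1462 [504.7 248.2 184.2] rect [523.7 197. ] [143.4 211. ] 86.0 y [137.2 265.5] z [120.9 177.6 256.3] slope y -0.216
150 235 249.4
200 161 254.2
250 233 257.2
side blade 10 [522.1 207.2 235.4] rect [522.9 204.7] [15.1 39.8] 33.3 y [184.8 223.4] z [232.1 235.2 239.6] slope y -0.133
scene lid 2054 [554.4 247.3 197.9] rect [540.  198.5] [131.3 183.9] 86.3 y [140.1 261. ] z [122.9 203.4 259.6] slope y 0.079
150 249 246.6
200 228 249.7
250 365 254.1
scene blade 42 [533.3 204.7 235.5] rect [537.5 192.2] [22.2 76.6] 19.3 y [157.2 224.7] z [231.9 235.8 238.1] slope y 0.037
wrist lid 45993 [528.7 237.6 226.5] rect [527.1 195.3] [121.5 207.6] 87.6 y [156.5 258. ] z [155.6 235.3 258.9] slope y -0.148
150 1382 246.5
200 3411 250.3
250 12917 254.1
wrist blade 9250 [525.5 191.5 236.4] rect [525.7 189. ] [73.  32.4] 87.2 y [156.3 224.4] z [234.3 235.4 246.7] slope y -0.083
```

View pics/scene3.png

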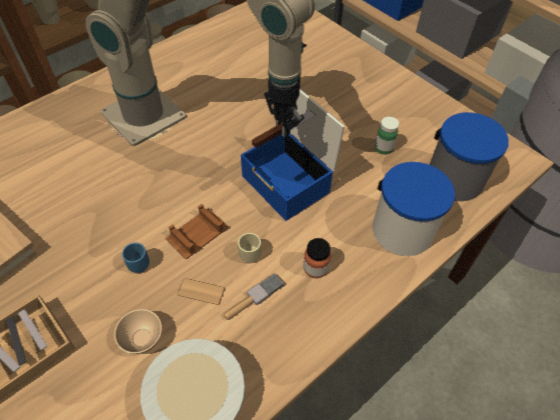

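Scene view: the lid stands upright at (320,130) with the knife tip against it, everything else in place, rest empty at (198,232). Bring the knife back.

Emit:
send_rows:
  series:
    - [0,[0,-0.5,0],[0,0,0]]
    - [0,[-0.1,-1,0],[0,0,0.25]]
    - [0,[-0.1,-1,0],[0,0,0.25]]
    - [0,[-0.1,-1,0],[0,0,0.25]]
    - [0,[-0.11,-0.7,-0.6],[0,0,0.25]]
    - [0,[0,-0.49,-0.7],[0,0,0.17]]
    - [0,[0,0,-0.9],[0,0,0]]
    - [0,[0,0,0],[0,0,0]]

```text
clock: 7.52
eef_pos: [495.5, -134.7, 106.8]
tool_rot: [-3.133, -0.003, 1.629]
force: [-1.1, 1.2, -0.5]
width: 17.0
gripper_force: 59.1
```

```bash
python3 - <<'E'
from lk import *
s=sensors.read_state(); print(s['eef_pos'].round(1),s['tool_rot'].round(3))
d,P,H,Sa,V,ok=look('wrist'); X,Y,Z=P[...,0],P[...,1],P[...,2]; n='wrist'
fit(n,'blade',P,ok&(Sa<60)&(V>60)&(abs(X-495)<25)&(Y>-125)&(Y<0)&(Z>85)&(Z<120))
fit(n,'base',P,ok&(Z>4)&(Z<12)&(Sa>140)&(abs(X-498)<70)&(Y<-30)&(Y>-230))
fit(n,'bars',P,ok&(Z>28)&(Z<46)&(Sa>100)&(abs(X-498)<70)&(Y<-30)&(Y>-230))
E
```

```text
[ 495.5 -134.7  106.8] [-3.133e+00 -3.000e-03  1.629e+00]
wrist blade 13511 [492.2 -72.6 100.9] rect [493.6 -77.4] [30.2 94.5] 2.1 y [-124.7  -31.3] z [ 99.5 100.6 101.9] slope y -0.018
wrist base 8032 [ 500.6 -122.7    7.8] rect [ 497.4 -124.1] [ 90.3 119.1] 2.9 y [-180.3  -64.2] z [6.7 7.8 8.9] slope y -0.002
wrist bars 2659 [ 499.7 -102.4   36.4] rect [ 497.9 -138.2] [ 90.3 111.6] 3.0 y [-188.4  -80.6] z [31.8 34.4 42.4] slope y -0.017
```

Emit:
send_rows:
  series:
    - [0,[0.05,0,0],[0,0,0]]
    - [0,[0,0,-0.5],[0,0,0]]
    - [0,[0,0,-0.35],[0,0,0]]
    - [0,[0,0,-0.12],[0,0,0]]
    - [0,[0,0,0],[0,0,0]]
    - [0,[0,0,0],[0,0,0]]

```text
clock: 8.32
eef_pos: [502.8, -135.0, 52.9]
tool_rot: [3.139, 0.001, 1.631]
force: [0.2, 0.4, -1.2]
width: 16.9
gripper_force: 59.2
```

Emit:
send_rows:
  series:
    - [0,[-0.065,0,0],[0,0,0]]
    - [0,[0,0,-0.1],[0,0,0]]
    - [0,[0,0,0],[0,0,0]]
    - [0,[0,0,0],[0,0,0]]

```text
clock: 8.82
eef_pos: [497.9, -134.9, 45.5]
tool_rot: [-3.141, -0.0, 1.631]
force: [-0.1, 0.9, -0.7]
width: 16.9
gripper_force: 59.2
```

Emit:
send_rows:
  series:
    - [0,[0,0,-0.02],[0,0,0]]
    - [0,[0,0,-0.01],[0,0,0]]
    - [0,[0,0,0],[0,0,0]]

```text
clock: 9.2
eef_pos: [497.9, -134.9, 43.8]
tool_rot: [-3.142, -0.0, 1.631]
force: [-0.1, 0.5, -0.9]
width: 17.0
gripper_force: 59.2
```

Emit:
send_rows:
  series:
    - [60,[0,0,0],[0,0,0]]
    - [60,[0,0,0],[0,0,0]]
    - [60,[0,0,0],[0,0,0]]
    - [60,[0,0,0.3],[0,0,0]]
    - [60,[0,0,0.7],[0,0,0]]
    - [60,[0,0,0.7],[0,0,0]]
    - [60,[0,0,0],[0,0,0]]
    - [60,[0,0,0],[0,0,0]]

```text
clock: 10.2
eef_pos: [497.5, -134.7, 145.6]
tool_rot: [-3.141, -0.0, 1.631]
force: [0.4, -0.4, 0.1]
width: 60.0
gripper_force: 0.0
```

```bash
python3 - <<'E'
from lk import *
s=sensors.read_state(); print(s['eef_pos'].round(1),s['tool_rot'].round(3))
d,P,H,Sa,V,ok=look('wrist'); X,Y,Z=P[...,0],P[...,1],P[...,2]; n='wrist'
nr=ok&(abs(X-498)<70)&(Y<0)&(Y>-260)
fit(n,'blade',P,nr&(Sa<60)&(V>100)&(Z>28)&(Z<45))
fit(n,'handle',P,nr&(Z>48)&(Z<60)); fit(n,'base',P,nr&(Z>4)&(Z<12)&(Sa>140)); fit(n,'bars',P,nr&(Z>28)&(Z<46)&(Sa>100))
fit(n,'cup',P,ok&(abs(X-646)<45)&(abs(Y+72)<45)&(Z>60)&(Z<70))
E
```

```text
[ 497.5 -134.7  145.6] [-3.141 -0.     1.631]
wrist blade 4364 [494.3 -72.5  36.8] rect [494.4 -75.7] [24.2 90.2] 3.5 y [-119.   -31.4] z [35.7 36.8 38. ] slope y 0.0
wrist handle 3064 [ 500.5 -169.6   53.6] rect [ 500.9 -174.9] [ 18.5 110.1] 3.6 y [-227.2 -120.8] z [51.6 53.7 54.9] slope y 0.002
wrist base 8773 [ 497.2 -128.3    7.8] rect [ 497.9 -139.6] [ 89.7 149.9] 3.1 y [-184.5  -65. ] z [6.7 7.8 9. ] slope y -0.002
wrist bars 3725 [ 497.7 -135.4   35.6] rect [ 497.6 -130.6] [ 90.2 134. ] 3.0 y [-197.5  -80.9] z [31.1 34.1 42.4] slope y 0.006
wrist cup 2432 [646.1 -72.   63.8] rect [645.1 -73.6] [58.6 59.3] 19.1 y [-101.6  -44.3] z [60.7 64.2 65.6] slope y 0.0
```

Emit:
send_rows:
  series:
    - [85,[0.83,0.34,0],[0,0,0]]
    - [85,[0.83,0.34,0],[0,0,0]]
    - [85,[0.82,0.35,0],[0,0,0]]
    - [85,[0,0,0],[0,0,0]]
    - [85,[0,0,0],[0,0,0]]
    - [85,[0,0,0],[0,0,0]]

```text
clock: 11.0
eef_pos: [645.1, -74.2, 145.0]
tool_rot: [-3.139, 0.0, 1.629]
force: [-0.3, 0.2, 1.0]
width: 85.2
gripper_force: 0.0
```

```bash
python3 - <<'E'
from lk import *
s=sensors.read_state(); print(s['eef_pos'].round(1),s['tool_rot'].round(3),s['qpos'].round(2))
for n in ('wrist','scene'):
    d,P,H,Sa,V,ok=look(n); X,Y,Z=P[...,0],P[...,1],P[...,2]
    fit(n,'cup',P,ok&(abs(X-646)<45)&(abs(Y+72)<45)&(Z>60)&(Z<70))
E
```

```text
[645.1 -74.2 145. ] [-3.139  0.     1.629] [ 0.01  0.75  0.1   1.61 -0.09  0.79  0.21]
wrist cup 1672 [646.4 -72.4  64.1] rect [646.4 -72.9] [59.2 58.9] 73.7 y [-101.5  -43.6] z [61.  64.5 65.6] slope y 0.006
scene cup 107 [646.3 -75.8  64.3] rect [645.6 -73.4] [56.6 60. ] 50.2 y [-102.2  -45.8] z [60.5 64.6 68. ] slope y 0.003
```

Emit:
send_rows:
  series:
    - [85,[0.02,0.02,-0.6],[0,0,0]]
    - [85,[0,0,-0.7],[0,0,0]]
    - [85,[0,0,-0.48],[0,0,0]]
    - [85,[0,0,0],[0,0,0]]
    - [85,[0,0,0],[0,0,0]]

```text
clock: 11.72
eef_pos: [648.7, -72.4, 40.3]
tool_rot: [3.14, 0.0, 1.63]
force: [1.0, -0.3, 0.2]
width: 85.0
gripper_force: 0.0
```

Emit:
send_rows:
  series:
    - [50,[0,0,0],[0,0,0]]
    - [50,[0,0,0],[0,0,0]]
    - [50,[0,0,0],[0,0,0]]
    - [50,[0,0,0],[0,0,0]]

```text
clock: 12.22
eef_pos: [648.8, -72.2, 41.2]
tool_rot: [3.139, 0.0, 1.631]
force: [-1.8, -0.4, 6.3]
width: 59.5
gripper_force: 64.0
```

Emit:
send_rows:
  series:
    - [50,[0,0,0.3],[0,0,0]]
    - [50,[0,0,0.6],[0,0,0]]
    - [50,[0,0,0.8],[0,0,0]]
    - [50,[0,0,0.47],[0,0,0]]
    - [50,[-0.2,0.35,0],[0,0,0]]
    - [50,[-0.38,0.65,0],[0,0,0]]
    - [50,[-0.4,0.75,0],[0,0,0]]
    - [50,[-0.4,0.75,0],[0,0,0]]

```text
clock: 13.22
eef_pos: [564.7, 79.4, 170.7]
tool_rot: [3.14, -0.001, 1.63]
force: [0.5, 1.0, -0.7]
width: 59.6
gripper_force: 64.8
```

Emit:
send_rows:
  series:
    - [50,[-0.4,0.7,0],[0,0,0]]
    - [50,[-0.3,0.5,0],[0,0,0]]
    - [50,[0,0,0],[0,0,0]]
    - [50,[0,0,0],[0,0,0]]
    - [50,[0,0,0],[0,0,0]]

```text
clock: 13.85
eef_pos: [524.0, 148.7, 169.7]
tool_rot: [3.14, 0.0, 1.629]
force: [-0.2, 0.2, -1.4]
width: 59.5
gripper_force: 64.8
```

```bash
python3 - <<'E'
from lk import *
for n in ('side','scene','wrist'):
    d,P,H,Sa,V,ok=look(n); X,Y,Z=P[...,0],P[...,1],P[...,2]
    fit(n,'blue rim',P,ok&(H>105)&(H<130)&(Sa>120)&(Z>88)&(Z<102)&(X>380)&(X<660)&(Y>50)&(Y<260))
    fit(n,'cup',P,ok&(H>18)&(H<50)&(Sa>30)&(Z>125)&(Z<205)&(abs(X-524)<45)&(abs(Y-150)<50))
    m=ok&(X>400)&(X<640)&(Y>200)&(Y<300)&(Z>115)&(Z<270)&(Sa<110)&(V>70)
    for z in (150,200,250):
        q=m&(abs(Z-z)<10); print(z,q.sum(),np.median(Y[q]).round(1) if q.any() else '')
    cv2.imwrite(f'pics/{n}4.png',d['img'][...,::-1])
a=np.hstack([cv2.imread('pics/side4.png')[100:300,130:430],cv2.imread('pics/scene4.png')[50:250,180:480]])
cv2.imwrite('pics/c4.png',cv2.resize(a,(798,266)))
E
```

```text
side blue rim 219 [502.2 134.6  93.2] rect [522.  157.1] [168.9 208.4] 87.1 y [ 70.7 245. ] z [88.7 93.  98.5] slope y 0.001
side cup 319 [524.  140.3 168.2] rect [522.3 146.6] [68.8 60.4] 44.1 y [114.5 178.9] z [140.4 168.3 193.3] slope y -0.023
150 118 250.8
200 196 252.4
250 227 257.7
scene blue rim 441 [551.8 149.4  93.7] rect [524.4 159.9] [167.7 215.3] 87.3 y [ 73.4 240.1] z [88.9 93.8 98.3] slope y -0.004
scene cup 454 [522.8 139.  169.7] rect [526.8 144.5] [55.4 71.2] 63.6 y [117.8 173.1] z [142.3 170.1 194.5] slope y -0.16
150 240 246.7
200 261 250.0
250 347 254.1
wrist blue rim 10431 [518.6 192.7  94. ] rect [524.8 160.2] [166.4 211. ] 87.4 y [ 83.7 246.2] z [89.5 94.6 95.8] slope y 0.007
wrist cup 19061 [524.3 145.9 171.2] rect [523.7 151.6] [64.4 64.8] 53.6 y [121.9 178. ] z [134.6 175.5 193.2] slope y 0.217
150 4656 247.4
200 9826 250.4
250 0
```

View pics/c4.png

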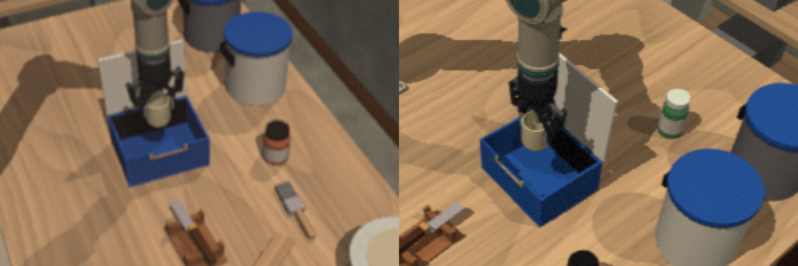

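Both crops show the cup held upright over the open box, lid upright behind it, knife lying on its rest. Lower it.

Emit:
send_rows:
  series:
    - [50,[0,0,-0.4],[0,0,0]]
    - [50,[0,0,-0.6],[0,0,0]]
    - [50,[0,0,-0.5],[0,0,0]]
    - [50,[0,0,-0.3],[0,0,0]]
    - [50,[0,0,-0.12],[0,0,0]]
    - [50,[0,0,0],[0,0,0]]
    - [50,[0,0,0],[0,0,0]]

```text
clock: 14.88
eef_pos: [523.8, 150.3, 54.9]
tool_rot: [3.14, -0.0, 1.631]
force: [-0.1, 0.2, -1.1]
width: 59.3
gripper_force: 64.8
```

```bash
python3 - <<'E'
from lk import *
d=load('scene'); P=pts(d); X,Y,Z=P[...,0],P[...,1],P[...,2]; m=(d['depth']>0)&(Z>60)&(Z<118)&(Y>250)&(Y<450)&(X>400)&(X<800)
m[:,:330]=False; fit('scene','oxide',P,m)
d=load('side'); P=pts(d); X,Y,Z=P[...,0],P[...,1],P[...,2]; m=(d['depth']>0)&(Z>40)&(Z<118)&(Y>262)&(Y<450)&(X>400)&(X<800);fit('side','oxide',P,m)
E
```

```text
scene oxide 4
side oxide 147 [778.3 287.   75.7] rect [778.6 296. ] [20.4 72.5] 11.2 y [262.4 330.3] z [ 44.9  74.4 107.1] slope y -0.103
```

Emit:
send_rows:
  series:
    - [50,[0,0,-0.06],[0,0,0]]
    - [50,[0,0,-0.045],[0,0,0]]
    - [50,[0,0,0],[0,0,0]]
    - [50,[0,0,0],[0,0,0]]

```text
clock: 15.38
eef_pos: [523.1, 150.1, 47.7]
tool_rot: [3.142, -0.0, 1.631]
force: [-0.0, 0.3, -0.4]
width: 59.6
gripper_force: 64.8
```

```bash
python3 - <<'E'
from h import *
d=load('scene'); s=load('side'); print(plane(d,388,124,110).round(1), plane(s,241,131,110).round(1))
E
```

```text
[614.8 482.7 110. ] [611.3 470.4 110. ]
```

Emit:
send_rows:
  series:
    - [50,[0,0,-0.012],[0,0,0]]
    - [50,[0,0,0],[0,0,0]]
    - [85,[0,0,0],[0,0,0]]
    - [85,[0,0,0],[0,0,0]]
    - [85,[0,0,0],[0,0,0]]
    - [85,[0,0,0],[0,0,0]]

```text
clock: 16.12
eef_pos: [523.1, 150.1, 47.0]
tool_rot: [-3.142, 0.0, 1.631]
force: [-0.2, 0.9, -1.1]
width: 85.2
gripper_force: 0.0
```

Emit:
send_rows:
  series:
    - [85,[0,0,0.3],[0,0,0]]
    - [85,[0,0,0.6],[0,0,0]]
    - [85,[0,0,0.9],[0,0,0]]
    - [85,[0,0,0.9],[0,0,0]]
    - [20,[0,0,0.9],[0,0,0]]
    - [0,[0,0,0.8],[0,0,0]]
    - [0,[0,0,0],[0,0,0]]
    - [0,[0,0,0],[0,0,0]]

```text
clock: 17.12
eef_pos: [522.4, 149.9, 311.3]
tool_rot: [-3.141, -0.0, 1.631]
force: [-0.2, 0.4, -0.4]
width: 12.0
gripper_force: 0.0
```

```bash
python3 - <<'E'
from lk import *
s=sensors.read_state(); print(s['eef_pos'].round(1),s['tool_rot'].round(3),s['qpos'].round(2),s['clock'])
for n in ('side','scene','wrist'):
    d,P,H,Sa,V,ok=look(n); X,Y,Z=P[...,0],P[...,1],P[...,2]
    fit(n,'cup',P,ok&(H>15)&(H<50)&(Sa>20)&(Z>62)&(Z<80)&(abs(X-524)<60)&(abs(Y-150)<60))
    m=ok&(X>400)&(X<640)&(Y>200)&(Y<300)&(Z>115)&(Z<270)&(Sa<110)&(V>70)
    for z in (150,200,250):
        q=m&(abs(Z-z)<10); print(z,q.sum(),np.median(Y[q]).round(1) if q.any() else '')
    cv2.imwrite(f'pics/{n}5.png',d['img'][...,::-1])
a=np.hstack([cv2.imread('pics/side5.png')[100:300,130:430],cv2.imread('pics/wrist5.png')[:,:][::2,::2]])if 0 else np.hstack([cv2.imread('pics/side5.png')[100:300,130:430],cv2.resize(cv2.imread('pics/wrist5.png'),(267,200))])
cv2.imwrite('pics/c5.png',cv2.resize(a,(794,280)))
E
```

```text
[522.4 149.9 311.3] [-3.141 -0.     1.631] [-0.44  0.41  0.16  1.74 -0.08  1.   -0.19] 17.125
side cup 95 [521.8 148.2  67.7] rect [522. 148.] [64.7 56.1] 70.9 y [118.7 179.8] z [63.3 67.7 73. ] slope y -0.005
150 300 248.9
200 294 251.5
250 241 256.5
scene cup 133 [524.2 147.6  68.7] rect [524.3 149.5] [56.9 59.6] 49.5 y [119.3 177.3] z [62.7 69.2 73.8] slope y -0.002
150 302 247.9
200 305 250.7
250 323 253.9
wrist cup 595 [523.4 149.9  69.6] rect [523.7 150.1] [57.6 58.1] 86.1 y [121.8 178.6] z [64.2 70.4 71.9] slope y 0.014
150 769 247.1
200 1420 250.6
250 7120 256.8
```

View pics/c5.png

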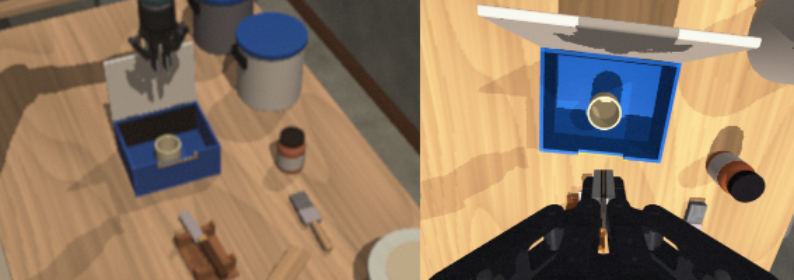

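Side crop: cup stands upright in the box, lid upright, knife on its rest; wrist crop: cup at (604,112) well inside the walls. Now over and behind the lid.

Emit:
send_rows:
  series:
    - [0,[0.02,0.5,0.15],[0,0,-0.3]]
    - [0,[0.03,0.9,0],[0,0,-0.3]]
    - [0,[0.03,0.9,0],[0,0,-0.3]]
    - [0,[0.03,0.45,0],[0,0,-0.25]]
    - [0,[0,0,0],[0,0,0]]
    - [0,[0,0,-0.5],[0,0,0]]
    - [0,[0,0,-0.65],[0,0,0]]
    - [0,[0,0,0],[0,0,0]]

```text
clock: 18.27
eef_pos: [527.8, 312.3, 247.8]
tool_rot: [-3.135, 0.005, 1.529]
force: [-0.0, 0.2, -0.4]
width: 0.2
gripper_force: 0.0
```

```bash
python3 - <<'E'
from lk import *
s=sensors.read_state(); print(s['eef_pos'].round(1),s['tool_rot'].round(3),s['force'].round(1))
d,P,H,Sa,V,ok=look('side'); X,Y,Z=P[...,0],P[...,1],P[...,2]
m=ok&(X>400)&(X<640)&(Y>200)&(Y<300)&(Z>115)&(Z<270)&(Sa<110)&(V>70)
for z in (150,200,250):
    q=m&(abs(Z-z)<10); print(z,q.sum(),np.median(Y[q]).round(1) if q.any() else '')
r=140; th=np.radians(np.r_[94:-1:-6,0]); y=244-r*np.cos(th)+8*np.sin(th)+11; z=95+r*np.sin(th)+8*np.cos(th)+17
for i in range(len(th)): print(round(np.degrees(th[i])),y[i].round(1),z[i].round(1),(np.array([y[i]-y[i-1],z[i]-z[i-1]])/60).round(3) if i else '')
E
```

```text
[527.8 312.3 247.8] [-3.135  0.005  1.529] [-0.   0.2 -0.4]
150 302 248.3
200 331 252.0
250 378 255.8
94 272.7 251.1 
88 258.1 252.2 [-0.244  0.018]
82 243.4 251.8 [-0.245 -0.007]
76 228.9 249.8 [-0.242 -0.033]
70 214.6 246.3 [-0.238 -0.058]
64 200.8 241.3 [-0.23  -0.083]
58 187.6 235.0 [-0.22  -0.106]
52 175.1 227.2 [-0.208 -0.129]
46 163.5 218.3 [-0.193 -0.15 ]
40 152.9 208.1 [-0.177 -0.169]
34 143.4 196.9 [-0.158 -0.187]
28 135.1 184.8 [-0.138 -0.202]
22 128.2 171.9 [-0.116 -0.215]
16 122.6 158.3 [-0.093 -0.226]
10 118.5 144.2 [-0.069 -0.235]
4 115.9 129.7 [-0.044 -0.241]
0 115.0 120.0 [-0.015 -0.162]
```

Emit:
send_rows:
  series:
    - [0,[0,-0.33,0.05],[0,0,0]]
    - [0,[0,-0.33,0],[0,0,0]]
    - [0,[-0.01,-0.244,0.018],[0,0,0]]
    - [0,[-0.01,-0.245,-0.007],[0,0,0]]
    - [0,[-0.01,-0.242,-0.033],[0,0,0]]
    - [0,[-0.01,-0.238,-0.058],[0,0,0]]
    - [0,[-0.01,-0.23,-0.083],[0,0,0]]
    - [0,[0,0,0],[0,0,0]]

```text
clock: 19.32
eef_pos: [526.2, 201.5, 243.4]
tool_rot: [-3.14, 0.002, 1.528]
force: [-0.1, 0.3, -0.2]
width: -0.1
gripper_force: 0.0
```

```bash
python3 - <<'E'
from lk import *
s=sensors.read_state(); print(s['eef_pos'].round(1),s['force'].round(1))
for n in ('side','scene'):
    d,P,H,Sa,V,ok=look(n); X,Y,Z=P[...,0],P[...,1],P[...,2]
    m=ok&(X>400)&(X<640)&(Y>120)&(Y<300)&(Z>110)&(Z<270)&(Sa<110)&(V>70)
    for z in (125,150,175,200,225):
        q=m&(abs(Z-z)<6); print(n,z,q.sum(),np.median(Y[q]).round(1) if q.any() else '')
    cv2.imwrite(f'pics/{n}6.png',d['img'][...,::-1])
a=np.hstack([cv2.imread('pics/side6.png')[100:300,130:430],cv2.imread('pics/scene6.png')[50:250,180:480]])
cv2.imwrite('pics/c6.png',cv2.resize(a,(798,266)))
E
```

```text
[526.2 201.5 243.4] [-0.1  0.3 -0.2]
side 125 100 230.3
side 150 106 217.8
side 175 108 206.3
side 200 105 194.7
side 225 118 182.1
scene 125 44 230.2
scene 150 43 218.2
scene 175 44 206.4
scene 200 55 194.4
scene 225 59 182.2
```

View pics/c6.png

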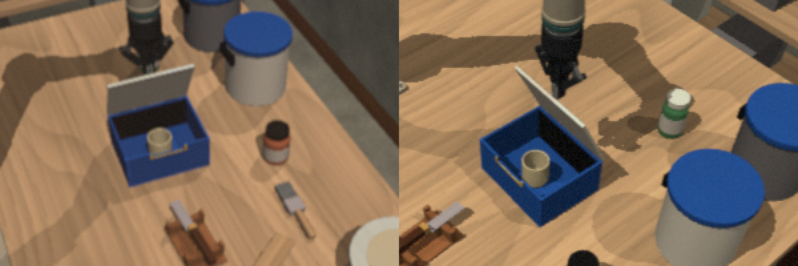

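Both crops show the lid at about 64 degrees following the fingertips, cup upright inside. Continue the arc down.

Emit:
send_rows:
  series:
    - [0,[-0.01,-0.22,-0.106],[0,0,0]]
    - [0,[-0.01,-0.208,-0.129],[0,0,0]]
    - [0,[-0.01,-0.193,-0.15],[0,0,0]]
    - [0,[-0.01,-0.177,-0.169],[0,0,0]]
    - [0,[-0.01,-0.158,-0.187],[0,0,0]]
    - [0,[0,-0.138,-0.202],[0,0,0]]
    - [0,[0,-0.116,-0.215],[0,0,0]]
    - [0,[0,-0.093,-0.226],[0,0,0]]

```text
clock: 20.42
eef_pos: [523.5, 124.9, 160.1]
tool_rot: [-3.141, 0.0, 1.531]
force: [-0.1, 1.0, 1.0]
width: -0.1
gripper_force: 0.3
```

Emit:
send_rows:
  series:
    - [0,[0,-0.069,-0.235],[0,0,0]]
    - [0,[0,-0.044,-0.12],[0,0,0]]
    - [0,[0,0,-0.12],[0,0,0]]
    - [0,[0,-0.015,-0.1],[0,0,0]]
    - [0,[0,0,-0.05],[0,0,0]]
    - [0,[0,0,0],[0,0,0]]
    - [0,[0,0,0],[0,0,0]]

```text
clock: 21.3
eef_pos: [523.9, 117.9, 123.9]
tool_rot: [3.141, -0.0, 1.531]
force: [0.2, 0.0, 0.0]
width: -0.3
gripper_force: 0.0
```

Emit:
send_rows:
  series:
    - [0,[0,0,-0.03],[0,0,0]]
    - [0,[0,0,-0.03],[0,0,0]]
    - [0,[0,0,0],[0,0,0]]
    - [0,[0,0,0],[0,0,0]]

```text
clock: 21.8
eef_pos: [523.8, 117.7, 120.1]
tool_rot: [3.141, -0.0, 1.531]
force: [0.4, -1.4, 0.2]
width: -0.3
gripper_force: 0.3
```

```bash
cat > lid.py <<'E'
from lk import *
s=sensors.read_state(); print(s['eef_pos'].round(1),s['force'].round(1))
for n in ('side','scene'):
    d,P,H,Sa,V,ok=look(n); X,Y,Z=P[...,0],P[...,1],P[...,2]
    m=ok&(X>430)&(X<620)&(Y>85)&(Y<240)&(Z>90)&(Z<115)&(Sa<110)&(V>70)
    fit(n,'lid',P,m)
    for y in (90,160,230):
        q=m&(abs(Y-y)<10); print(y,q.sum(),Z[q].mean().round(2))
E
python3 lid.py
```

```text
[523.8 117.7 120.1] [ 0.4 -1.4  0.2]
side lid 1291 [511.1 142.7 101.9] rect [525.  162.5] [155.  189.7] 90.0 y [ 85.6 237.1] z [ 96.7 101.9 106.9] slope y -0.005
90 219 101.91
160 155 101.37
230 94 101.56
scene lid 2109 [545.1 157.6 103.2] rect [525.3 162.5] [189.4 154.9] 0.0 y [ 86.1 238.6] z [ 99.6 103.1 106.9] slope y -0.002
90 292 103.15
160 186 103.11
230 291 103.07
```

Emit:
send_rows:
  series:
    - [0,[0,0,-0.03],[0,0,0]]
    - [0,[0,0,-0.02],[0,0,0]]
    - [0,[0,0,0],[0,0,0]]

```text
clock: 22.28
eef_pos: [523.9, 117.7, 119.8]
tool_rot: [3.141, -0.001, 1.53]
force: [-5.5, -2.1, 25.6]
width: 0.1
gripper_force: 12.7
```

Emit:
send_rows:
  series:
    - [0,[0,0,0.1],[0,0,0]]
    - [0,[0,0,0.5],[0,0,0]]
    - [0,[0,-0.3,0.9],[0,0,0]]
    - [0,[0,-0.5,0.8],[0,0,0]]
    - [0,[0,-0.5,0.5],[0,0,0]]
    - [0,[0,0,0],[0,0,0]]
    - [0,[0,0,0],[0,0,0]]

```text
clock: 23.15
eef_pos: [523.1, 40.4, 284.4]
tool_rot: [-3.14, -0.001, 1.531]
force: [0.6, 0.8, -0.2]
width: 0.2
gripper_force: 0.0
```

```bash
python3 lid.py; python3 - <<'E'
from lk import *
cv2.imwrite('pics/scene7.png',load('scene')['img'][...,::-1])
d,P,H,Sa,V,ok=look('wrist'); X,Y,Z=P[...,0],P[...,1],P[...,2]
nr=ok&(abs(X-498)<70)&(Y<0)&(Y>-260)
fit('w','blade',P,nr&(Sa<60)&(V>100)&(Z>28)&(Z<45)); fit('w','handle',P,nr&(Z>48)&(Z<60))
fit('w','lid',P,ok&(X>430)&(X<620)&(Y>70)&(Y<240)&(Z>90)&(Z<115)&(Sa<110)&(V>70))
E
```

```text
[523.1  40.4 284.4] [ 0.6  0.8 -0.2]
side lid 1877 [521.7 158.  101.8] rect [525.1 162.5] [189.9 154.8] 0.0 y [ 85.9 238. ] z [ 96.6 101.9 106.8] slope y 0.001
90 211 101.71
160 248 101.85
230 192 101.92
scene lid 2816 [527.7 160.9 103.1] rect [525.  162.4] [189.9 154.7] 0.0 y [ 86.2 238. ] z [ 99.4 103.  106.8] slope y -0.001
90 291 103.22
160 358 103.28
230 345 102.99
w blade 697 [493.  -55.7  36.8] rect [493.6 -57.9] [25.1 54.8] 1.5 y [-84.8 -30.9] z [35.6 36.8 38. ] slope y 0.003
w handle 74 [ 509.6 -215.5   53.3] rect [ 509.6 -214.2] [29.7  5.6] 87.8 y [-228.6 -199.7] z [51.6 53.4 54.8] slope y -0.01
w lid 31550 [525.2 141.2 102.8] rect [524.9 136.7] [120.2 194.4] 87.8 y [ 78.2 196.7] z [101.5 102.8 104. ] slope y -0.0
```

View pics/scene7.png

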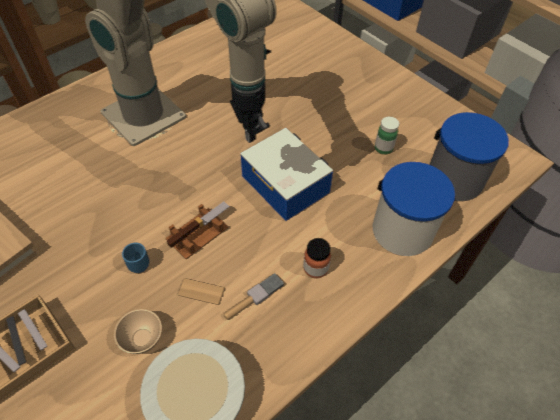

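The scene shows the lid shut flat at (287,165), the knife on its rest at (200,228), and the bystanders unmoved. The lid top measures level at 103 mm.

```bash
python3 -c "
from cell import ctrl; print(ctrl.finish_job())"
```

```text
the job is handed in; nothing more can be done
None
```

I pried the lid open with the knife until it stood about upright, laid the knife flat across its rest, lowered the cream cup upright into the box, pressed the lid fully shut, and handed the job in at about 23 s.

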